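# Release the large prize capsule

## Task

Two capsule dispensers stand on the shop counter, one loaded with a large ball-shaped capsule and one with a small one. With your fingertips press the paddle of the large capsule's dispenser fully down, so that the other end of its lever lifts the gate, and keep it down until the capsule has rolled to rest at the low end of the chute; then let the paddle come back up so that the gate shuts again. Do not touch or pick up the capsules, and leave the other dispenser and the goods around as they are.

Things in the scene. Friction and masses are not known exactly. Their poses are not given: they have to be found in the camera images.
- disp_large: the fixed plywood dispenser with the large capsule (both are built alike). Origin on the counter under the lever pivot, x down the chute, z up. Lever along y: gate at y = +110 mm, paddle at y = -90 mm, two pivot posts between them at y = 0, 135 mm tall. Open V chute at y = +110 mm, 74 mm wide, x = -90 to +155 mm, falls 8 degrees, wall tops about 95 mm up at the gate (x = 0).
- lever_large (a joint): tilt of that rocking lever, rad: 0 = level, gate down (shut); grows as the paddle goes down and the gate rises; stop at 0.55. A 50 mm capsule gets through from about 0.4. A spring returns it: about 2.5 N at the paddle to start, 6 N at the stop. Pivot along the dispenser's x axis, 129 mm above the counter.
- pad_large (a point): centre of the top face of that lever's flat dark steel paddle, 44 mm (along dispenser x) by 50 mm (along y), level and 136 mm above the counter at rest, 90 mm from the pivot; it goes down about 45 mm when fully pressed, tilting with the lever, and nothing is under it
- end_large (a point): point on the V bottom of that chute, near its low end, under the middle of a capsule that has come to rest against the end wall (within some 10 mm)
- capsule_large: the large capsule, a white plastic ball 50 mm in diameter with a thin seam, resting in the chute against the uphill face of the gate; origin at its centre
- disp_small: the fixed plywood dispenser with the small capsule (both are built alike). Origin on the counter under the lever pivot, x down the chute, z up. Lever along y: gate at y = +110 mm, paddle at y = -90 mm, two pivot posts between them at y = 0, 135 mm tall. Open V chute at y = +110 mm, 74 mm wide, x = -90 to +155 mm, falls 8 degrees, wall tops about 95 mm up at the gate (x = 0).
- lever_small (a joint): tilt of that rocking lever, rad: 0 = level, gate down (shut); grows as the paddle goes down and the gate rises; stop at 0.55. A 50 mm capsule gets through from about 0.4. A spring returns it: about 2.5 N at the paddle to start, 6 N at the stop. Pivot along the dispenser's x axis, 129 mm above the counter.
- pad_small (a point): centre of the top face of that lever's flat dark steel paddle, 44 mm (along dispenser x) by 50 mm (along y), level and 136 mm above the counter at rest, 90 mm from the pivot; it goes down about 45 mm when fully pressed, tilting with the lever, and nothing is under it
- end_small (a point): point on the V bottom of that chute, near its low end, under the middle of a capsule that has come to rest against the end wall (within some 10 mm)
- capsule_small: the small capsule, a white plastic ball 35 mm in diameter with a thin seam, resting in the chute against the uphill face of the gate; origin at its centre
- jar: small closed glass jar, 48 mm across, 70 mm tall; a bystander, loose, origin under its middle
- vase: small blue ceramic vase, 80 mm tall; a bystander, loose, origin under its middle
- trinket_box: dark wooden box 55 x 50 x 35 mm; a bystander, loose, origin under its middle
- cup: white ceramic cup, 50 mm across, 50 mm tall; a bystander, loose, origin under its middle
- figurine: turned dark wooden figurine, 92 mm tall; a bystander, loose, origin under its middle
- copper_pot: squat copper pot, 62 mm across, 55 mm tall; a bystander, loose, origin under its middle
- screwdriver: screwdriver lying on the counter; a bystander, loose, 140 mm long

How it is judged (in metres and radians):
On the way, in this order (a step that is already met when the one before it is completed fails the run):
1. the large capsule's gate is being raised by the lever (lever past 0.15 rad) (value of joint lever_large above 0.15 rad), for 0.02 s.
2. the large capsule lies at the low end of its chute while the paddle is still held down (lever past 0.25 rad) (x of capsule_large in the frame of disp_large between 0.105 and 0.14 m and y of capsule_large in the frame of disp_large between 0.095 and 0.125 m and z of capsule_large in the frame of disp_large below 0.09 m and value of joint lever_large above 0.25 rad), for 0.3 s.
3. the paddle is let up and the gate is shut again (lever under 0.06 rad) (value of joint lever_large below 0.06 rad), for 0.2 s.
At the end, for the whole second after the job is handed in: The large capsule lies still at the low end of its own chute (centre 105 to 140 mm downhill of the gate, within 15 mm of the middle line), both levers are under 0.06 rad (gates shut), the small capsule has moved under 12 mm and the goods under 20 mm (x of capsule_large in the frame of disp_large between 0.105 and 0.14 m and y of capsule_large in the frame of disp_large between 0.095 and 0.125 m and z of capsule_large in the frame of disp_large below 0.09 m and linear speed of capsule_large below 0.03 m/s and value of joint each of lever_large, lever_small below 0.06 rad and distance of capsule_small from where it was at the start of the episode below 0.012 m and distance of each of jar, vase, trinket_box, cup, figurine, copper_pot, screwdriver from where it was at the start of the episode below 0.02 m); the robot touches nothing.
It fails at once if the other dispenser's lever is pressed (past 0.1 rad) (value of joint lever_small above 0.1 rad).
It fails at once if a capsule is touched by the robot (contact force between any of the fingers, the arm and capsule_large above 0.3 N or contact force between any of the fingers, the arm and capsule_small above 0.3 N).
It fails at once if a capsule is lifted out of its chute (height (world z) of any of capsule_large, capsule_small above 0.13 m).
It fails at once if the small capsule leaves its place (moves more than 12 mm) (distance of capsule_small from where it was at the start of the episode above 0.012 m).
It fails at once if one of the goods around is moved more than 20 mm, lifted or knocked over (distance of any of jar, vase, trinket_box, cup, figurine, copper_pot, screwdriver from where it was at the start of the episode above 0.02 m or angle between any of jar, vase, cup, figurine, copper_pot's own z axis and vertical above 0.4 rad).
It also fails if it takes over 32 s, if anything falls off the work surface, if the arm or the gripper's body presses on something with over 40 N, if the wrist force passes 120 N, or if a joint passes its speed limit or range.

## Robot

A 6-joint arm with a two-finger parallel gripper is mounted at the origin on the work surface. World frame = base frame: x ahead of the robot, y to its left, z up, the work surface at z = 0. Lengths are in mm, angles in degrees, forces in N, time in s.
With the tool pointing down it reaches from about 300 to 850 mm from the base axis. Payload 4.2 kg.
Tool frame: the origin (TCP) lies at the very end of the fingers, on their centre line; the grasp point (between the pads) lies 19 mm behind it (env.grasp_offset is the distance from the TCP to the grasp point, in mm); z points along the fingers, y is the line along which they close (so a half turn about z gives the same grasp; the last joint's range is limited). The gripper opens to 91 mm and grips with 3 to 60 N. Pads are 32 mm wide; open, the fingers measure 118 mm over their backs; the gripper's body (76 mm by 178 mm) begins 60 mm behind the grasp point.
Start: joints at [62.911, 18.312, 89.639, -0, 72.044, -1.146], TCP at [251.559, 517.07, 213.976] pointing down, gripper open.
Joint ranges: [-177.97, 177.97], [-48.28, 115.42], [12.27, 149.76], [-77.06, 257.06], [2.81, 150.46], [-146.56, 146.56]. Speed limits (degrees/s): [147.25, 147.25, 180, 180, 180, 180].

## Interface

Orientations are given as [roll, pitch, yaw] about the fixed x, y, z axes, in that order (R = Rz(yaw) Ry(pitch) Rx(roll)).
In Python, from workcell import env gives the robot as it stands. The module is installed in compiled form; this text tells all that it offers.
- The arm moves only by the tool send_rows, never from a script. Its argument "motion" is a list of rows, each an object of numbers: "tx", "ty", "tz": the shift along the tool's x, y, z in units of 500 mm (1.0 is 500 mm); "rx", "ry", "rz": the turn, a rotation vector about the tool's x, y, z in units of 30 degrees (1.0 is 30 degrees); "gripper": the closure, from -1 (fully open) to 1 (shut). In form: [{"tx": .., "ty": .., "tz": .., "rx": .., "ry": .., "rz": .., "gripper": ..}, ...]. A call has 1 to 12 rows; each row shifts and turns the commanded pose from where the row before left it, along the tool's axes as they then stand; what a row does not reach is not made up. A row lasts 1/8 s, in which the tool goes at most 62.5 mm and 10.7 degrees, less where a joint would pass 70% of its speed; a pose out of reach is approached as far as the arm can. A call with a number of a shift or a turn outside -1 to 1 is refused whole. A call with a gripper value outside its range is refused whole. The fingers move at their own pace and stop on an object; "grip_force" is the grip in N (left out, the last holds). Time passes only in rows, so rows that do not move let the fingers close. It gives the time, the measured TCP pose, the force, the opening and the grip force at its end, in the units of the state.
- env.state(): the state, without advancing time (a new reading comes with each control period).
- env.grab_frame(name): name is "scene" or "top"; returns a dict with "frame" (420x560x3 uint8, red, green, blue), "vertical_fov" (degrees; the focal length in pixels is half the picture's height over the tangent of half this angle, whatever the lens; pixels are square), "cx", "cy" (the principal point, pixels), "k1" (the pictures are not rectified: a ray, as slopes to the right and down, at radius r is drawn at 1 + k1 r^2 times it, then the intrinsics apply), "rvec" (rotation vector, rad) and "tvec" (3), from world to camera coordinates, as OpenCV has them. Camera axes: x right, y down, z forward; pixel columns grow to the right and rows downward; lengths in mm; the calibration is good to about 2 mm. A picture is of the moment at which its call begins. There is no depth.
- env.job_done(): hands the job in; it is judged then, once.
The state is a dict: "time_s": time; "qpos": joint angles; "qvel": joint speeds; "effort": joint torques, N m; "ee_pos": TCP position; "ee_rot": TCP orientation; "force": force on the tool from outside, world axes, zero at the start; "torque": the same for the moment, N m; "gripper_width": finger opening in mm; "gripper_force": force on a finger pad.
Only numpy, scipy, OpenCV 4.12 (cv2) and the standard library are available. Lean on these libraries where they do the work, as an engineer would, in place of code of your own. Each camera call takes 0.05 s, during which the arm holds its last target. There are 200 camera calls.

## Working session

There is one attempt and no reset: what is moved stays moved. The work goes in short steps, Python scripts to look and compute and a tool call to move; the robot and the scene stay as the last step left them, time stands still between calls to the robot, and variables do not carry over. Pictures are saved under pics/ and viewed, at most 10 in all, crops included, and the job is handed in when it is done.

Besides the shell and the picture viewer there is one more tool, called as a command line: name --argument value ..., lists and objects as JSON in quotes. send_rows: Moves the arm, as the interface text tells. Shifts and turns lie within -1 to 1; 1 stands for 500 mm of shift or 30 degrees of turn. Its arguments: {"type":"object","properties":{"motion":{"type":"array"},"grip_force":{"type":"number"}},"required":["motion"]}

```bash
mkdir -p pics; cat > h.py <<'E'
import numpy as np, cv2
from workcell import env
def grab(n):
    return env.grab_frame(n)
def K(d):
    f=210/np.tan(np.radians(d["vertical_fov"])/2)
    return np.array([[f,0,d["cx"]],[0,f,d["cy"]],[0,0,1]]),np.array([d["k1"],0,0,0,0.])
def ray(d,uv):
    k,dist=K(d); p=cv2.undistortPoints(np.array([[uv]],float),k,dist)[0,0]
    R=cv2.Rodrigues(np.array(d["rvec"],float))[0]; t=np.array(d["tvec"],float)
    return -R.T@t, R.T@np.array([p[0],p[1],1])
def onz(d,uv,z):
    o,r=ray(d,uv); return o+r*(z-o[2])/r[2]
def proj(d,P):
    k,dist=K(d); return cv2.projectPoints(np.array(P,float).reshape(-1,1,3),np.array(d["rvec"],float),np.array(d["tvec"],float),k,dist)[0][:,0]
E
python3 - <<'E'
from h import *
import pickle
D={n:grab(n) for n in("scene","top")}
pickle.dump(D,open("d.pkl","wb"))
for n,d in D.items():
    cv2.imwrite(f"pics/{n}.png",cv2.resize(d["frame"][:,:,::-1],(800,600),interpolation=cv2.INTER_CUBIC)); print(n,ray(d,(280,210)))
print(env.state())
E
```

```text
scene (array([1387.19878509, -305.20662126,  710.33722094]), array([-0.76625922,  0.27521324, -0.5807594 ]))
top (array([ 459.66697932,   13.08815176, 1454.16546029]), array([ 0.09928081, -0.0156777 , -0.99501803]))
{'time_s': 0.1, 'qpos': array([ 6.29096786e+01,  1.83482684e+01,  8.96998330e+01,  9.77561667e-04,
        7.20424243e+01, -1.14547711e+00]), 'qvel': array([ 0.03310212, -0.13228858, -0.08428611,  0.12684497,  0.01663239,
       -0.00184714]), 'effort': array([-1.24905288e-03, -4.13333988e+01, -2.32510310e+01,  7.28089339e-02,
        4.22378769e-02, -5.63575009e-05]), 'ee_pos': array([251.35299933, 516.65629085, 213.19860622]), 'ee_rot': array([-1.79909511e+02, -2.73897549e-03,  1.54054851e+02]), 'force': array([0.60697701, 0.07553014, 0.1936551 ]), 'torque': array([ 0.00026363,  0.00770235, -0.00055248]), 'gripper_force': 0.0, 'gripper_width': 91.53478415103548}
```

View pics/top.png

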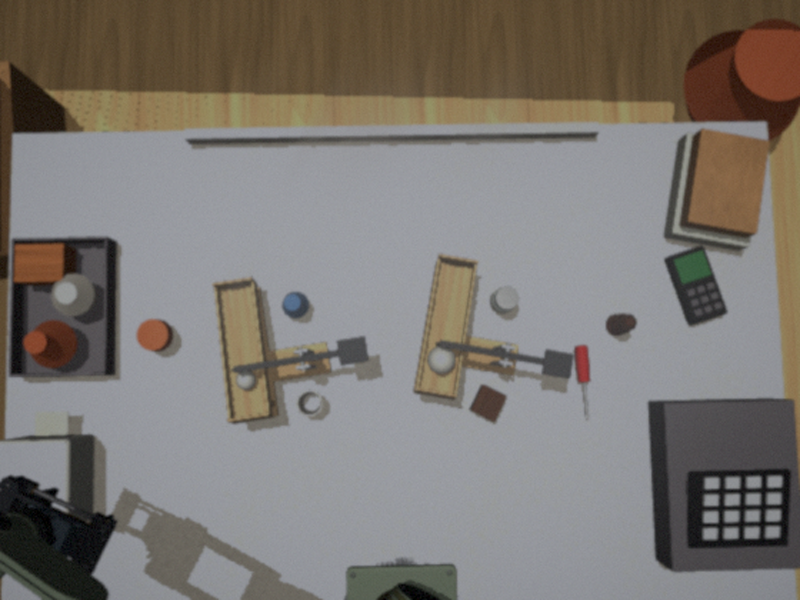

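View pics/scene.png

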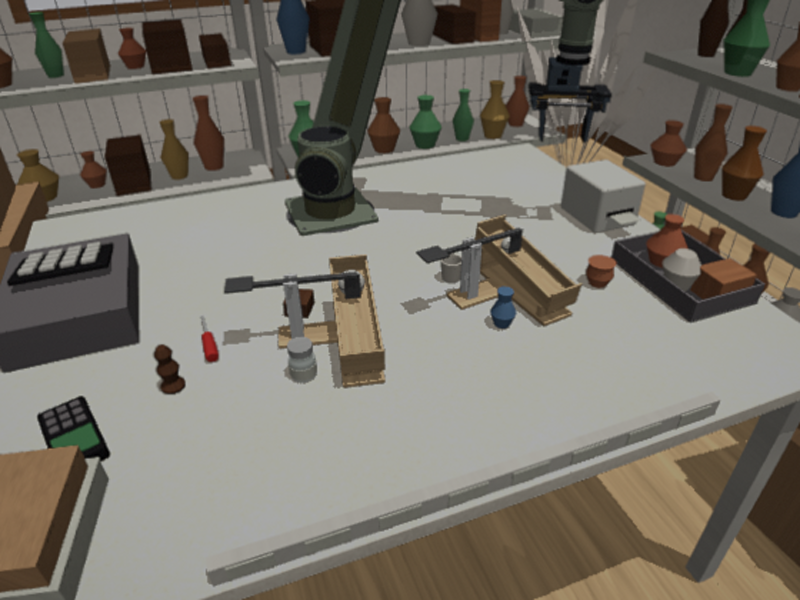

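The top view shows two dispensers. In the 800x600 view the right one has its ball at (441,361) and paddle at (557,363), and the left one has its ball at (246,380) and paddle at (352,350). The right ball looks larger. Next I'll measure the ball sizes and the paddles.

```bash
python3 - <<'E'
from h import *
import pickle
D=pickle.load(open("d.pkl","rb")); d=D["top"]; s=D["scene"]; im=d["frame"]
g=cv2.cvtColor(im,cv2.COLOR_RGB2GRAY); hsv=cv2.cvtColor(im,cv2.COLOR_RGB2HSV)
def comp(mask,c,half=22):
    m=np.zeros_like(mask); x,y=c; m[y-half:y+half,x-half:x+half]=mask[y-half:y+half,x-half:x+half]
    n,l,st,ce=cv2.connectedComponentsWithStats(m)
    i=max(range(1,n),key=lambda i:st[i,4]); return (l==i).astype(np.uint8),st[i],ce[i]
dark=((g<95)&(hsv[:,:,1]<70)).astype(np.uint8)
for name,b,p in(("right",(309,253),(390,254)),("left",(172,266),(246,245))):
    wh=((hsv[:,:,1]<60)&(g>100)).astype(np.uint8)
    _,st,ce=comp(wh,b,14); print(name,"ball",st,ce)
    m=cv2.morphologyEx(dark,cv2.MORPH_OPEN,np.ones((9,9)))
    mm,st,ce=comp(m,p); r=cv2.minAreaRect(cv2.findContours(mm,0,2)[0][0])
    P=onz(d,ce,136); print("paddle",st,ce,r,P)
    # size mm of rect
    bx=[onz(d,q,136)[:2] for q in cv2.boxPoints(r)]
    print([round(float(np.linalg.norm(bx[i]-bx[i-1])),1) for i in range(4)])
    for e in (0,1):
        v=bx[e+1]-bx[e]; print("dir",np.degrees(np.arctan2(v[1],v[0])))
    print("scene px",proj(s,P))
c=im[195:290,140:420,::-1]; cv2.imwrite("pics/crop.png",cv2.resize(c,None,fx=2.8,fy=2.8,interpolation=cv2.INTER_CUBIC))
c=s["frame"][150:280,140:420,::-1]; cv2.imwrite("pics/crop2.png",cv2.resize(c,None,fx=2.8,fy=2.8,interpolation=cv2.INTER_CUBIC))
E
```

```text
right ball [299 243  20  18 263] [307.96197719 251.52471483]
paddle [380 247  20  17 315] [389.65079365 254.93333333] ((389.5, 255.0), (16.0, 19.0), 90.0) [ 473.2533469  -279.67959178  136.        ]
[39.9, 47.7, 39.9, 47.6]
dir -91.11448402384823
dir 177.75833364583303
scene px [[166.92483875 197.28467195]]
left ball [165 261  13  12 109] [170.47706422 266.32110092]
paddle [237 237  19  17 301] [246.27574751 245.26245847] ((246.0, 245.0), (16.0, 18.0), 90.0) [504.32673031  78.21185527 136.        ]
[39.9, 44.9, 39.9, 44.8]
dir -91.08747489446657
dir 179.1037990404439
scene px [[302.47735559 176.31813864]]
```

View pics/crop.png

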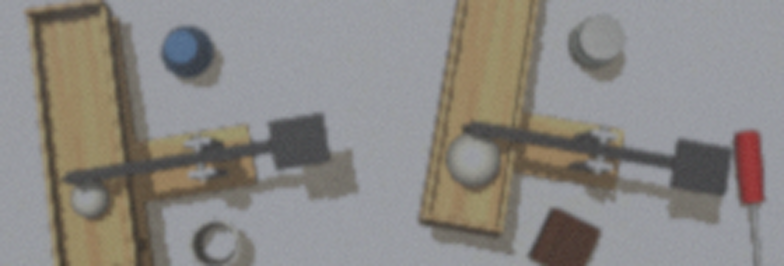

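```bash
cat >> h.py <<'E'
from scipy.spatial.transform import Rotation as Ro
def plan(target,yaw):
    s=env.state(); R=Ro.from_euler('xyz',s["ee_rot"],degrees=True)
    T=Ro.from_euler('xyz',[180,0,yaw],degrees=True)
    print("t",s["time_s"],"pos",s["ee_pos"],"rot",s["ee_rot"],"F",s["force"],"w",s["gripper_width"],"shift tool units",R.inv().apply(np.array(target)-s["ee_pos"])/500,"turn",(R.inv()*T).as_rotvec(degrees=True)/30)
E
python3 - <<'E'
from h import *
import pickle
d=pickle.load(open("d.pkl","rb"))["top"]
pad=onz(d,(389.65,254.93),136); gate=onz(d,(307.1,240.7),136)
u=(gate-pad)[:2]; print("len",np.linalg.norm(u)); u/=np.linalg.norm(u); a=np.degrees(np.arctan2(u[1],u[0]))
print("disp y angle",a,"disp x angle",a-90)
org=pad[:2]+90*u; print("origin",org)
t=pad[:2]-8*u; print("press",t)
for yaw in (a,a-180): plan([*t,180],yaw)
E
```

```text
len 209.51186729825127
disp y angle 79.12064393132005 disp x angle -10.879356068679954
origin [ 490.24844468 -191.29550264]
press [ 471.75176529 -287.53412717]
t 0.1 pos [251.35299933 516.65629085 213.19860622] rot [-1.79909511e+02 -2.73897549e-03  1.54054851e+02] F [0.60697701 0.07553014 0.1936551 ] w 91.53478415103548 shift tool units [-1.10005768 -1.25331755  0.06832411] turn [-2.63328340e-03  1.89453261e-03  2.49780644e+00]
t 0.1 pos [251.35299933 516.65629085 213.19860622] rot [-1.79909511e+02 -2.73897549e-03  1.54054851e+02] F [0.60697701 0.07553014 0.1936551 ] w 91.53478415103548 shift tool units [-1.10005768 -1.25331755  0.06832411] turn [-2.03585761e-03 -2.82971643e-03 -3.50219219e+00]
```

The right dispenser holds the large ball (20 px against 13 px). The lever measures 209 mm against about 200 expected, and the paddle measures 40x48 mm. The paddle point also reprojects correctly in the scene view. I'll move above it with the fingers shut.

send_rows --motion '[{"tx": -0.06, "ty": -0.07, "gripper": 1}, {"tx": -0.06, "ty": -0.07, "gripper": 1}, {"tx": -0.06, "ty": -0.07, "gripper": 1}, {"tx": -0.06, "ty": -0.07, "gripper": 1}, {"tx": -0.06, "ty": -0.07, "gripper": 1}, {"tx": -0.06, "ty": -0.07, "gripper": 1}, {"tx": -0.06, "ty": -0.07, "gripper": 1}, {"tx": -0.06, "ty": -0.07, "gripper": 1}, {"tx": -0.06, "ty": -0.07, "gripper": 1}, {"tx": -0.06, "ty": -0.07, "gripper": 1}, {"tx": -0.06, "ty": -0.07, "gripper": 1}, {"tx": -0.06, "ty": -0.07, "gripper": 1}]'

```text
invalid input at $.motion[0]: expected keys tx, ty, tz, rx, ry, rz, gripper
```

send_rows --motion '[{"tx": -0.063, "ty": -0.069, "gripper": 1}, {"tx": -0.063, "ty": -0.069, "gripper": 1}, {"tx": -0.063, "ty": -0.069, "gripper": 1}, {"tx": -0.063, "ty": -0.069, "gripper": 1}, {"tx": -0.063, "ty": -0.069, "gripper": 1}, {"tx": -0.063, "ty": -0.069, "gripper": 1}]'

```text
invalid input at $.motion[0]: expected keys tx, ty, tz, rx, ry, rz, gripper
```

send_rows --motion '[{"rz": 0.31, "gripper": 1}, {"rz": 0.31, "gripper": 1}, {"rz": 0.31, "gripper": 1}, {"rz": 0.31, "gripper": 1}, {"rz": 0.31, "gripper": 1}, {"rz": 0.31, "gripper": 1}, {"rz": 0.31, "gripper": 1}, {"rz": 0.32, "gripper": 1}, {"gripper": 1}]'

```text
invalid input at $.motion[0]: expected keys tx, ty, tz, rx, ry, rz, gripper
```

```bash
python3 -c "
from h import *
plan([471.75,-287.5,150],79.1)"
```

```text
t 0.1 pos [251.35299933 516.65629085 213.19860622] rot [-1.79909511e+02 -2.73897549e-03  1.54054851e+02] F [0.60697701 0.07553014 0.1936551 ] w 91.53478415103548 shift tool units [-1.10002751 -1.25316296  0.12832394] turn [-2.63304854e-03  1.89508361e-03  2.49849457e+00]
```

All seven keys are required in every row, so I'm resending.

send_rows --motion '[{"tx": -0.06, "ty": -0.07, "tz": 0, "rx": 0, "ry": 0, "rz": 0, "gripper": 1}, {"tx": -0.06, "ty": -0.07, "tz": 0, "rx": 0, "ry": 0, "rz": 0, "gripper": 1}, {"tx": -0.06, "ty": -0.07, "tz": 0, "rx": 0, "ry": 0, "rz": 0, "gripper": 1}, {"tx": -0.06, "ty": -0.07, "tz": 0, "rx": 0, "ry": 0, "rz": 0, "gripper": 1}, {"tx": -0.06, "ty": -0.07, "tz": 0, "rx": 0, "ry": 0, "rz": 0, "gripper": 1}, {"tx": -0.06, "ty": -0.07, "tz": 0, "rx": 0, "ry": 0, "rz": 0, "gripper": 1}, {"tx": -0.06, "ty": -0.07, "tz": 0, "rx": 0, "ry": 0, "rz": 0, "gripper": 1}, {"tx": -0.06, "ty": -0.07, "tz": 0, "rx": 0, "ry": 0, "rz": 0, "gripper": 1}, {"tx": -0.06, "ty": -0.07, "tz": 0, "rx": 0, "ry": 0, "rz": 0, "gripper": 1}, {"tx": -0.06, "ty": -0.07, "tz": 0, "rx": 0, "ry": 0, "rz": 0, "gripper": 1}, {"tx": -0.06, "ty": -0.07, "tz": 0, "rx": 0, "ry": 0, "rz": 0, "gripper": 1}, {"tx": -0.06, "ty": -0.07, "tz": 0, "rx": 0, "ry": 0, "rz": 0, "gripper": 1}]'

```text
time_s: 1.6
ee_pos: [391.5, -19.6, 213.8]
ee_rot: [180.0, -0.0, 154.0]
force: [1.3, 0.5, 0.4]
gripper_width: 0.3
gripper_force: 0.0
```

send_rows --motion '[{"tx": -0.063, "ty": -0.069, "tz": 0, "rx": 0, "ry": 0, "rz": 0, "gripper": 1}, {"tx": -0.063, "ty": -0.069, "tz": 0, "rx": 0, "ry": 0, "rz": 0, "gripper": 1}, {"tx": -0.063, "ty": -0.069, "tz": 0, "rx": 0, "ry": 0, "rz": 0, "gripper": 1}, {"tx": -0.063, "ty": -0.069, "tz": 0, "rx": 0, "ry": 0, "rz": 0, "gripper": 1}, {"tx": -0.063, "ty": -0.069, "tz": 0, "rx": 0, "ry": 0, "rz": 0, "gripper": 1}, {"tx": -0.063, "ty": -0.069, "tz": 0, "rx": 0, "ry": 0, "rz": 0, "gripper": 1}]'

```text
time_s: 2.35
ee_pos: [471.0, -288.3, 213.5]
ee_rot: [180.0, -0.0, 154.0]
force: [1.3, 0.4, 0.7]
gripper_width: 0.4
gripper_force: 0.0
```

send_rows --motion '[{"tx": 0, "ty": 0, "tz": 0, "rx": 0, "ry": 0, "rz": 0.31, "gripper": 1}, {"tx": 0, "ty": 0, "tz": 0, "rx": 0, "ry": 0, "rz": 0.31, "gripper": 1}, {"tx": 0, "ty": 0, "tz": 0, "rx": 0, "ry": 0, "rz": 0.31, "gripper": 1}, {"tx": 0, "ty": 0, "tz": 0, "rx": 0, "ry": 0, "rz": 0.31, "gripper": 1}, {"tx": 0, "ty": 0, "tz": 0, "rx": 0, "ry": 0, "rz": 0.31, "gripper": 1}, {"tx": 0, "ty": 0, "tz": 0, "rx": 0, "ry": 0, "rz": 0.31, "gripper": 1}, {"tx": 0, "ty": 0, "tz": 0, "rx": 0, "ry": 0, "rz": 0.31, "gripper": 1}, {"tx": 0, "ty": 0, "tz": 0, "rx": 0, "ry": 0, "rz": 0.32, "gripper": 1}, {"tx": 0, "ty": 0, "tz": 0, "rx": 0, "ry": 0, "rz": 0, "gripper": 1}]'

```text
time_s: 3.48
ee_pos: [470.7, -286.8, 213.5]
ee_rot: [-180.0, -0.0, 79.5]
force: [-1.0, 0.8, -0.1]
gripper_width: 0.7
gripper_force: 0.0
```

```bash
python3 -c "
from h import *
plan([471.75,-287.5,150],79.1)"
```

```text
t 3.475 pos [ 470.71309487 -286.78844675  213.51555239] rot [-1.79952191e+02 -2.45526348e-02  7.94707990e+01] F [-1.04256941  0.83785721 -0.08838735] w 0.7233173613130025 shift tool units [-0.00107462  0.00240494  0.12702869] turn [-0.00159628 -0.00081326  0.01236031]
```

send_rows --motion '[{"tx": 0, "ty": 0, "tz": 0.04, "rx": 0, "ry": 0, "rz": 0, "gripper": 1}, {"tx": 0, "ty": 0, "tz": 0.04, "rx": 0, "ry": 0, "rz": 0, "gripper": 1}, {"tx": 0, "ty": 0, "tz": 0.04, "rx": 0, "ry": 0, "rz": 0, "gripper": 1}, {"tx": 0, "ty": 0, "tz": 0.02, "rx": 0, "ry": 0, "rz": 0, "gripper": 1}, {"tx": 0, "ty": 0, "tz": 0.02, "rx": 0, "ry": 0, "rz": 0, "gripper": 1}, {"tx": 0, "ty": 0, "tz": 0.02, "rx": 0, "ry": 0, "rz": 0, "gripper": 1}, {"tx": 0, "ty": 0, "tz": 0, "rx": 0, "ry": 0, "rz": 0, "gripper": 1}]'

```text
time_s: 4.35
ee_pos: [471.0, -287.1, 123.9]
ee_rot: [180.0, 0.0, 79.4]
force: [-0.4, -0.2, 3.1]
gripper_width: 0.5
gripper_force: 1.8
```

```bash
python3 -c "
from h import *
plan([471.75,-287.5,91],79.1)
d=grab('scene'); print(proj(d,env.state()['ee_pos']))
cv2.imwrite('pics/s2.png',cv2.resize(d['frame'][130:290,100:320,::-1],None,fx=3.5,fy=3.5))"
```

```text
t 4.35 pos [ 471.0469724  -287.12183371  123.896808  ] rot [1.79985942e+02 1.14852946e-02 7.93771301e+01] F [-0.43140144 -0.17228132  3.11421583] w 0.47895326959032514 shift tool units [-0.00047098  0.00150524  0.06579408] turn [0.00046954 0.00038171 0.00923772]
[[164.63425942 201.2758763 ]]
```

View pics/s2.png

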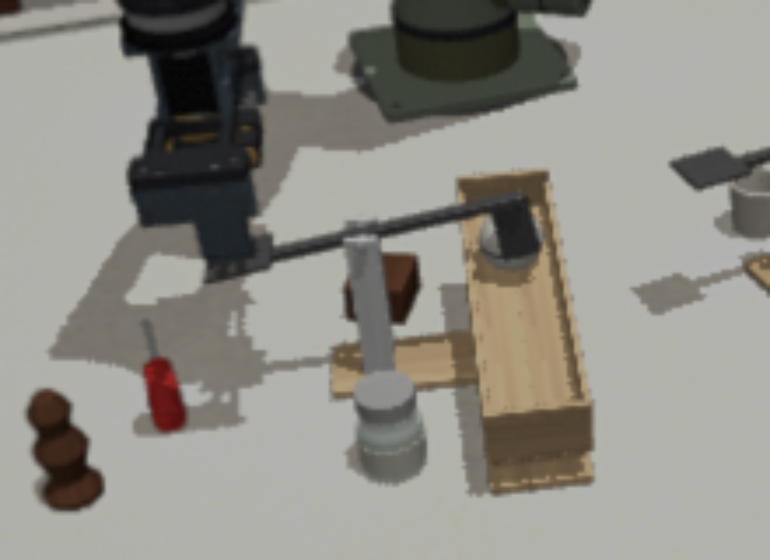

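The crop shows the fingertips centred on the paddle at about (230,262). The lever has started to tilt, and the gate in front of the ball at (515,235) is lifting. I'll press to z of about 90.

send_rows --motion '[{"tx": 0, "ty": 0, "tz": 0.02, "rx": 0, "ry": 0, "rz": 0, "gripper": 1}, {"tx": 0, "ty": 0, "tz": 0.02, "rx": 0, "ry": 0, "rz": 0, "gripper": 1}, {"tx": 0, "ty": 0, "tz": 0.02, "rx": 0, "ry": 0, "rz": 0, "gripper": 1}, {"tx": 0, "ty": 0, "tz": 0.006, "rx": 0, "ry": 0, "rz": 0, "gripper": 1}, {"tx": 0, "ty": 0, "tz": 0, "rx": 0, "ry": 0, "rz": 0, "gripper": 1}, {"tx": 0, "ty": 0, "tz": 0, "rx": 0, "ry": 0, "rz": 0, "gripper": 1}, {"tx": 0, "ty": 0, "tz": 0, "rx": 0, "ry": 0, "rz": 0, "gripper": 1}, {"tx": 0, "ty": 0, "tz": 0, "rx": 0, "ry": 0, "rz": 0, "gripper": 1}, {"tx": 0, "ty": 0, "tz": 0, "rx": 0, "ry": 0, "rz": 0, "gripper": 1}, {"tx": 0, "ty": 0, "tz": 0, "rx": 0, "ry": 0, "rz": 0, "gripper": 1}, {"tx": 0, "ty": 0, "tz": 0, "rx": 0, "ry": 0, "rz": 0, "gripper": 1}, {"tx": 0, "ty": 0, "tz": 0, "rx": 0, "ry": 0, "rz": 0, "gripper": 1}]'

```text
time_s: 5.9
ee_pos: [471.9, -287.4, 92.3]
ee_rot: [179.8, 0.0, 79.4]
force: [-0.9, -0.6, 6.8]
gripper_width: 0.4
gripper_force: 2.8
```

```bash
python3 -c "
from h import *
d=grab('scene')
cv2.imwrite('pics/s3.png',cv2.resize(d['frame'][130:290,100:320,::-1],None,fx=3.5,fy=3.5))"
```

```text
(no output)
```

View pics/s3.png

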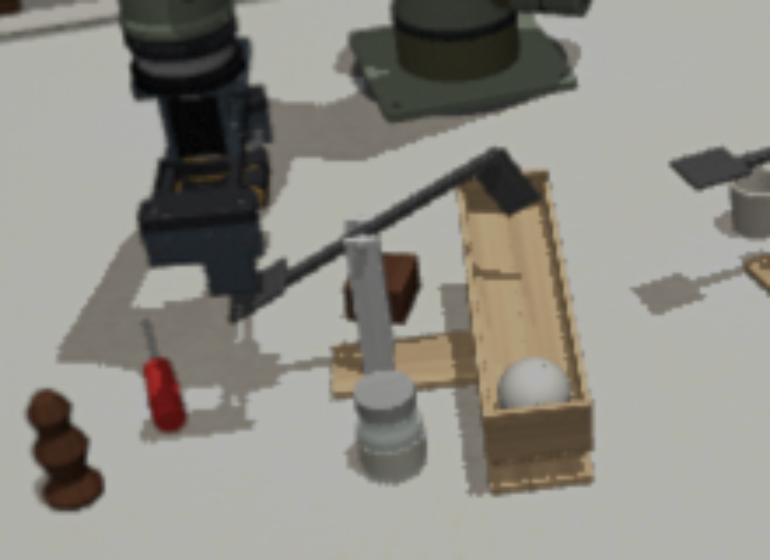

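The ball has reached the low end, at (535,385), and the gate is fully raised. I'll hold a little longer, then ease the paddle up and withdraw.

send_rows --motion '[{"tx": 0, "ty": 0, "tz": 0, "rx": 0, "ry": 0, "rz": 0, "gripper": 1}, {"tx": 0, "ty": 0, "tz": 0, "rx": 0, "ry": 0, "rz": 0, "gripper": 1}, {"tx": 0, "ty": 0, "tz": 0, "rx": 0, "ry": 0, "rz": 0, "gripper": 1}, {"tx": 0, "ty": 0, "tz": 0, "rx": 0, "ry": 0, "rz": 0, "gripper": 1}, {"tx": 0, "ty": 0, "tz": 0, "rx": 0, "ry": 0, "rz": 0, "gripper": 1}, {"tx": 0, "ty": 0, "tz": 0, "rx": 0, "ry": 0, "rz": 0, "gripper": 1}, {"tx": 0, "ty": 0, "tz": 0, "rx": 0, "ry": 0, "rz": 0, "gripper": 1}, {"tx": 0, "ty": 0, "tz": 0, "rx": 0, "ry": 0, "rz": 0, "gripper": 1}, {"tx": 0, "ty": 0, "tz": 0, "rx": 0, "ry": 0, "rz": 0, "gripper": 1}, {"tx": 0, "ty": 0, "tz": 0, "rx": 0, "ry": 0, "rz": 0, "gripper": 1}, {"tx": 0, "ty": 0, "tz": 0, "rx": 0, "ry": 0, "rz": 0, "gripper": 1}, {"tx": 0, "ty": 0, "tz": 0, "rx": 0, "ry": 0, "rz": 0, "gripper": 1}]'

```text
time_s: 7.45
ee_pos: [471.9, -287.4, 92.3]
ee_rot: [179.8, 0.0, 79.4]
force: [0.0, 0.3, 5.9]
gripper_width: 0.3
gripper_force: 2.8
```

send_rows --motion '[{"tx": 0, "ty": 0, "tz": -0.015, "rx": 0, "ry": 0, "rz": 0, "gripper": 1}, {"tx": 0, "ty": 0, "tz": -0.015, "rx": 0, "ry": 0, "rz": 0, "gripper": 1}, {"tx": 0, "ty": 0, "tz": -0.015, "rx": 0, "ry": 0, "rz": 0, "gripper": 1}, {"tx": 0, "ty": 0, "tz": -0.015, "rx": 0, "ry": 0, "rz": 0, "gripper": 1}, {"tx": 0, "ty": 0, "tz": -0.015, "rx": 0, "ry": 0, "rz": 0, "gripper": 1}, {"tx": 0, "ty": 0, "tz": -0.015, "rx": 0, "ry": 0, "rz": 0, "gripper": 1}, {"tx": 0, "ty": 0, "tz": -0.03, "rx": 0, "ry": 0, "rz": 0, "gripper": 1}, {"tx": 0, "ty": 0, "tz": -0.06, "rx": 0, "ry": 0, "rz": 0, "gripper": 1}, {"tx": 0, "ty": 0, "tz": -0.06, "rx": 0, "ry": 0, "rz": 0, "gripper": 1}, {"tx": 0, "ty": 0, "tz": 0, "rx": 0, "ry": 0, "rz": 0, "gripper": 1}, {"tx": 0, "ty": 0, "tz": 0, "rx": 0, "ry": 0, "rz": 0, "gripper": 1}, {"tx": 0, "ty": 0, "tz": 0, "rx": 0, "ry": 0, "rz": 0, "gripper": 1}]'

```text
time_s: 8.95
ee_pos: [470.1, -286.3, 209.4]
ee_rot: [-179.8, -0.1, 79.4]
force: [0.6, 0.1, -0.3]
gripper_width: 0.6
gripper_force: 0.0
```

```bash
python3 -c "
from h import *
d=grab('scene')
cv2.imwrite('pics/s4.png',cv2.resize(d['frame'][130:290,100:320,::-1],None,fx=3.5,fy=3.5))"
```

```text
(no output)
```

View pics/s4.png

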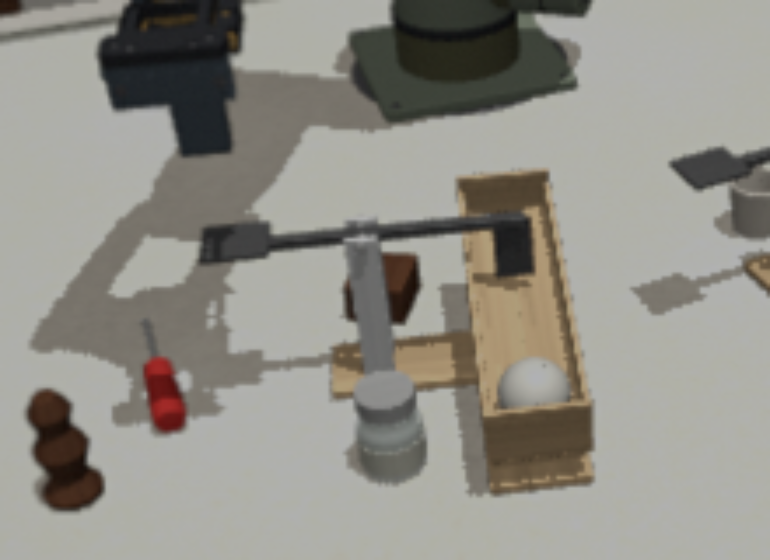

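The lever is level again and the gate is shut at (513,245). The ball is still at the end, at (535,385), the goods haven't moved, and the gripper is clear. I'm handing in.

```bash
python3 -c "
from workcell import env
print(env.job_done())"
```

```text
the job is handed in; nothing more can be done
None
```

The large capsule is at rest at the low end of its chute with the gate shut again and the gripper clear; in the last picture the nearby goods looked undisturbed, and the job is handed in, though no verdict came back.

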